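# Flush the tumbler rinser and hold a tumbler on it

### The arm

A 6-joint arm with a two-finger parallel gripper is mounted at the origin on the work surface. World frame = base frame: x ahead of the robot, y to its left, z up, the work surface at z = 0. Lengths are in m, angles in degrees, forces in N, time in s.
With the tool pointing down it reaches from about 0.225 to 0.875 m from the base axis. Payload 3.4 kg.
Tool frame: the origin (TCP) lies at the very end of the fingers, on their centre line; the grasp point (between the pads) lies 19 mm behind it; z points along the fingers, y is the direction in which the jaws open and shut (so a half turn about z gives the same grasp; the last joint's range is limited). The gripper opens to 85 mm and grips with 20 to 120 N. Pads are 22 mm wide; open, the fingers measure 114 mm over their backs; the gripper's body (76 mm by 85 mm) begins 54 mm behind the grasp point. The pads swing forward as they close: fully open they stand 13 mm farther back than shut.
Start: joints at [69.729, 15.808, 86.224, -0, 77.962, -6.933], TCP at [0.133, 0.56, 0.231] pointing down, gripper open.
Joint ranges: [-165.64, 165.64], [-43.16, 119.46], [12.63, 154.43], [-67.54, 247.53], [6.08, 155.33], [-154.97, 154.97]. Speed limits (degrees/s): [147.25, 147.25, 180, 180, 180, 180].

### API

Orientations are given as a 3x3 rotation matrix whose columns are the frame's x, y, z axes.
In Python, from plant import robot gives the robot as it stands.
- The arm moves only by the tool jog_arm, never from a script. Its argument "motion" is a list of rows, each a list of 5 numbers: the shift along the world's x, y, z in cm, then the turn about the world's z in rad, then the closure, from 0 (fully open) to 1 (shut). In form: [[dx, dy, dz, yaw, grip], ...]. A call has 1 to 12 rows; each row shifts and turns the pose as measured when the row begins; what a row does not reach is not made up. A row lasts 1/12 s, in which the tool goes at most 41.7 mm and 7.16 degrees, less where a joint would pass 70% of its speed; a pose out of reach is approached as far as the arm can. A call with a gripper value outside its range is refused whole. The fingers move at their own pace and stop on an object; the grip force is fixed at half the most. Time passes only in rows, so rows that do not move let the fingers close. It gives the time, the measured TCP pose, the force and the opening at its end, in the units of the state.
- robot.sense(): the state, without advancing time (a new reading comes with each control period).
- robot.read_camera(name): name is "side" or "top" or "wrist"; returns the picture (480x640x3 uint8, red, green, blue); there is no depth.
- robot.camera_model(name): a dict with "fx", "fy", "cx", "cy" (pixels), "view" (4x4, takes a point from world to camera coordinates). Camera axes: x right, y up, looking along -z (the intrinsics and any distortion apply to the point x, -y, -z); pixel columns grow to the right and rows downward; lengths in m; the calibration is good to about 2 mm. A picture is of the moment at which its call begins: read the wrist's pose just before it. camera_model takes no time and is no camera call; for the wrist camera it gives the pose at the moment of the call.
- robot.hand_in(): hands the job in, once; it reports no verdict.
The state is a dict: "time_s": time; "joints": joint angles; "dq": joint speeds; "tau": joint torques, N m; "eef_pos": TCP position; "ee_rot": TCP orientation; "force": force on the tool from outside, world axes, zero at the start; "torque": the same for the moment, N m; "gripper_width": opening from 0.0 (shut) to 1.0 (fully open).
Only numpy, scipy, OpenCV 4.12 (cv2) and the standard library are available. Lean on these libraries where they do the work, as an engineer would, in place of code of your own. Each camera call takes 0.05 s, during which the arm holds its last target. There are 200 camera calls.

### The job

Flush the counter-top tumbler rinser: pull its black flush knob fully out to the stop, then push it fully home again. Then take the plain steel tumbler that stands mouth down on the draining board, set it mouth down and centred on the rinser's sprung round head and press it straight down until the head meets its hard stop, firmly but without ramming it, and finish while still holding it pressed there: do not let go. Leave the other things on the counter where they are.

Things in the scene. Friction and masses are not known exactly. Their poses are not given: they have to be found in the camera images.
- rinser: fixed steel rinser, a slab 160 (x) by 280 (y) by 28 mm high; origin at the centre of its underside, z up; the knob points to its -x, roughly to the robot. In its frame: sprung head at x 0, y +60 mm in a basin ring (outer radius 58 mm, top 44 mm above the counter); valve block (65 x 70 mm, top 110 mm, with a brass cap to 121 mm) centred at x +36, y -70 mm.
- knob_grip (a point): centre of the black flush knob, a horizontal cylinder 30 mm in diameter and 26 mm long, axis along the rinser's x, 80 mm above the counter; moves with the knob. At home its back is 25 mm in front of the valve block, joined by a 12 mm stem; the slab (28 mm high) is below it.
- flush_knob (a joint): slide of the flush knob in m: 0 home, 0.040 fully out. It slides out along the rinser's -x. A sprung detent holds it at both ends: it takes about 6 N to move it off either end, and past the middle it is drawn to the other end.
- head_seat (a point): centre of the flat top of the rinser's sprung head, where the tumbler's rim is to stand; moves with the head, 66 mm above the counter when up. The head is a grey disc 86 mm in diameter, 6 mm thick, with a central cone (40 mm wide at its foot, 20 mm at its top, 16 mm high) that goes inside the tumbler's mouth.
- rinse_head (a joint): how far the sprung head is pressed straight down, in m: 0 up, 0.018 at the hard stop. It starts to move at about 3 N and needs about 8.5 N at the stop; any more force is carried by the stop. The tumbler's weight alone does not press it.
- tumbler_center (a point): centre, half-way up, of the plain steel tumbler: a straight cylinder 62 mm in diameter and 95 mm tall, open at the bottom (standing mouth down, inner diameter 55 mm), closed flat at the top; 0.10 to 0.17 kg. Its z axis is its own axis, up as it stands; this point is 47.5 mm above the rim.
- tumbler_rim (a point): centre of the tumbler's mouth, in the plane of its rim, the lower end as it stands; z up as it stands.
- board: fixed bamboo draining board, 260 x 260 mm, 8 mm thick, on which tumbler, soap case and toothbrush lie; origin at the centre of its underside.
- soap_case: white plastic travel soap case with flip-top lid, lying shut, 100 x 60 x 32 mm high, on the draining board beside the tumbler; body origin at the centre of its underside; to be left alone
- toothbrush: bamboo toothbrush lying on the draining board, 185 mm long, 12 mm wide, up to 19 mm high; origin on its underside near mid-length; to be left alone
- glass_jar: green glass jar with a wooden lid, 66 mm across, 110 mm tall, standing behind the rinser; origin at the centre of its underside; to be left alone
- mug: white ceramic mug with a handle, mouth up, 78 mm across, 85 mm tall, at the back; origin at the centre of its underside; to be left alone
- lotion: white plastic lotion bottle, 56 mm across, 150 mm tall, at the back; origin at the centre of its underside; to be left alone
- nail_brush: wooden nail brush, 85 x 42 x 32 mm, at the back; origin at the centre of its underside; to be left alone
Things that resemble listed ones, but are neither listed nor needed, are in the scene too. Leave any orange look-alike of the part that bears tumbler_center alone.

How it is judged:
By the outcome, as a careful person would: the job done as asked, in the order asked, and still so for the second after the job is handed in, while the arm keeps its last pose, push and grip.
It also fails if it takes over 61 s, if anything falls off the work surface, if the arm or the gripper's body presses on something with over 40 N, if the wrist force passes 120 N, or if a joint passes its speed limit or range.

## Working session

There is one attempt and no reset: what is moved stays moved. The work goes in short steps, Python scripts to look and compute and a tool call to move; the robot and the scene stay as the last step left them, time stands still between calls to the robot, and variables do not carry over. Pictures are saved under pics/ and viewed, about 8 in all and at most 12, crops included, and the job is handed in when it is done.

Besides the shell and the picture viewer there is one more tool, called after ">>>" by a JSON object that holds its "api" and its "payload", one argument or row to a line. jog_arm: Moves the arm, as the interface text tells. Its arguments: {"type":"object","properties":{"motion":{"type":"array"}},"required":["motion"]}

```bash
mkdir -p pics; cat > h.py <<'E'
import numpy as np, cv2
from plant import robot
def snap(cam,name):
    im=robot.read_camera(cam); cv2.imwrite(f'pics/{name}.png',im[:,:,::-1]); return im
def ray(cam,u,v,z,m=None):
    m=m or robot.camera_model(cam); V=np.array(m['view']); R=V[:3,:3]; c=-R.T@V[:3,3]
    d=R.T@np.array([(u-m['cx'])/m['fx'],-(v-m['cy'])/m['fy'],-1.])
    return c+d*(z-c[2])/d[2]
def proj(cam,p,m=None):
    m=m or robot.camera_model(cam); V=np.array(m['view']); q=V[:3,:3]@np.array(p)+V[:3,3]
    return np.array([m['cx']+m['fx']*q[0]/-q[2], m['cy']-m['fy']*q[1]/-q[2]])
E
python3 - <<'E'
from h import *
for c in('top','side'): snap(c,c+'0'); print(robot.camera_model(c))
s=robot.sense(); print(s)
E
```

```text
{'fx': 562.9051728118479, 'fy': 562.9051728118479, 'cx': 324.88331929053084, 'cy': 239.83804629479374, 'view': array([[-1.95277662e-05, -9.99975081e-01, -7.05952036e-03,
         2.97120314e-02],
       [ 9.97887708e-01, -4.78089885e-04,  6.49607098e-02,
        -5.73224436e-01],
       [-6.49624661e-02, -7.04334006e-03,  9.97862851e-01,
        -1.08754911e+00],
       [ 0.00000000e+00,  0.00000000e+00,  0.00000000e+00,
         1.00000000e+00]])}
{'fx': 436.5768878062631, 'fy': 436.5768878062631, 'cx': 316.0217175858364, 'cy': 232.27468615790596, 'view': array([[ 0.82985123, -0.55786259, -0.01167315, -0.46402393],
       [ 0.43423978,  0.63253533,  0.64135394, -0.32663439],
       [-0.35040369, -0.5372973 ,  0.76715635, -0.6668681 ],
       [ 0.        ,  0.        ,  0.        ,  1.        ]])}
{'time_s': 0.1, 'joints': array([ 6.97283976e+01,  1.58444699e+01,  8.62866717e+01,  3.09916334e-04,
        7.79638838e+01, -6.93382271e+00]), 'dq': array([-0.11951681, -0.11770401, -0.1210845 ,  0.04046762, -0.11794779,
       -0.05400804]), 'tau': array([ 1.47141865e-03, -4.17700624e+01, -2.46405011e+01, -1.74844577e-04,
        5.92255892e-03,  9.75707621e-06]), 'eef_pos': array([0.13249736, 0.5590443 , 0.23053054]), 'ee_rot': array([[-9.73026650e-01,  2.30692006e-01, -5.79586074e-04],
       [ 2.30692643e-01,  9.73025431e-01, -1.55394588e-03],
       [ 2.05469098e-04, -1.64573699e-03, -9.99998625e-01]]), 'force': array([-1.0301997 ,  0.62560445, -0.7159614 ]), 'torque': array([-0.00043887, -0.0201798 , -0.01142688]), 'gripper_width': 1.0022592060702262}
```

View pics/top0.png

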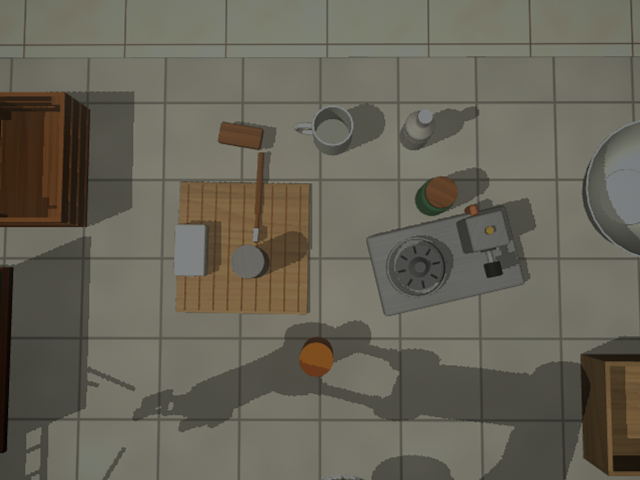

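View pics/side0.png

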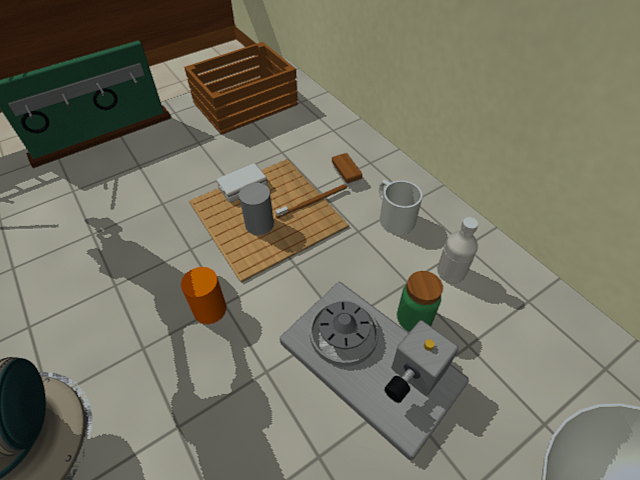

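Candidates: the plain steel tumbler is at top (249,261), side (257,208). Things that resemble it are the orange cup at (317,357), the glass jar at (437,195) and the mug at (333,128). For the knob, black is at (493,269) and a copper-coloured bit at (472,210). I choose the grey tumbler on the board and the black knob, and check both in one close crop.

```bash
python3 - <<'E'
import cv2,numpy as np
t=cv2.imread('pics/top0.png'); 
a=cv2.resize(t[190:330,360:535],None,fx=4,fy=4,interpolation=cv2.INTER_CUBIC)
cv2.imwrite('pics/c1.png',a)
b=cv2.resize(t[220:300,165:285],None,fx=4,fy=4,interpolation=cv2.INTER_CUBIC)
s=cv2.imread('pics/side0.png'); c=cv2.resize(s[160:250,205:305],None,fx=4,fy=4,interpolation=cv2.INTER_CUBIC)[:320]
cv2.imwrite('pics/c2.png',np.hstack([b[:320,:400],c]))
E
```

```text
(no output)
```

View pics/c1.png

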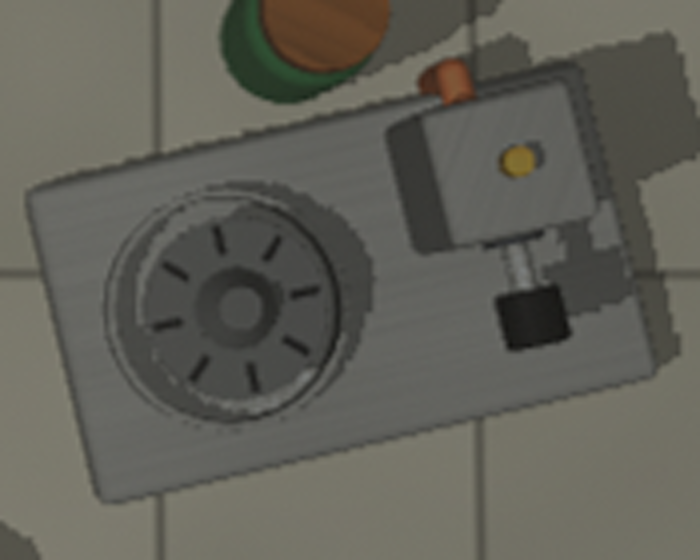

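View pics/c2.png

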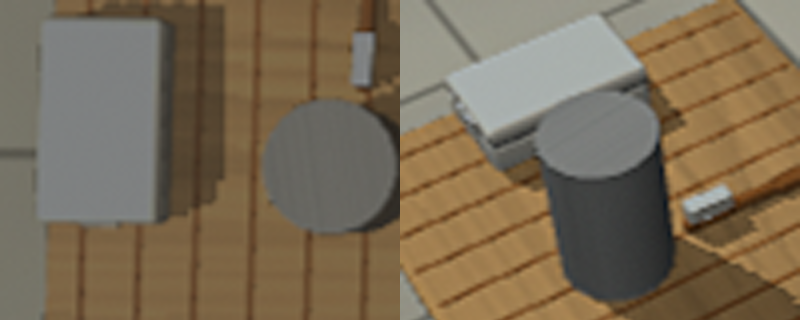

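The crops confirm the grey closed-top tumbler, with its top centre at about top (247.5,261.8). The black knob is at (493,269.5), the cone top at (420,267), and the slab corners are readable.

```bash
python3 - <<'E'
from h import *
f=lambda x,y,z:ray('top',360+x/4,190+y/4,z)
C=[f(28,192,.028),f(578,62,.028),f(655,375,.028),f(105,503,.028)]
print(np.round(C,4)); c=np.mean(C,0)
for a,b in((1,0),(2,3),(2,1),(3,0)):
    d=C[b]-C[a]; print(np.linalg.norm(d),np.degrees(np.arctan2(d[1],d[0])))
print('cone',f(241,307,.082),'knob',f(533,318,.083),'cap',f(519,161,.121), 'ctr',c)
for yaw in(13,13.3):
    r=np.radians(yaw);R=np.array([[np.cos(r),-np.sin(r)],[np.sin(r),np.cos(r)]])
    print(yaw,'head',c[:2]+R@[0,.06],'block',c[:2]+R@[.036,-.07],'knob',c[:2]+R@[.036-.0325-.025-.013,-.07])
print('tumb',ray('top',247.5,261.8,.103),ray('side',254.5,193.8,.103))
print('case',ray('top',165+160/4,220+120/4,.04), 'brush',ray('top',165+362/4,220+90/4,.02))
m=robot.camera_model('wrist');print(m)
s=robot.sense()
V=m['view'];R=V[:3,:3];print('cam rel tcp',s['ee_rot'].T@(-R.T@V[:3,3]-s['eef_pos']))
E
```

```text
[[ 0.5762 -0.0526  0.028 ]
 [ 0.6396 -0.3212  0.028 ]
 [ 0.4873 -0.3552  0.028 ]
 [ 0.4257 -0.089   0.028 ]]
0.27599591007033014 103.29283056002056
0.2732277706925493 103.03167864772368
0.1560548277541789 12.583143648769017
0.15479976828122208 13.603026859044967
cone [ 0.51927829 -0.14680911  0.082     ] knob [ 0.51418517 -0.28080704  0.083     ] cap [ 0.58355189 -0.26488055  0.121     ] ctr [ 0.53221701 -0.20445319  0.028     ]
13 head [ 0.51871995 -0.14599099] block [ 0.5830409  -0.26456086] knob [ 0.51434782 -0.28041991]
13.3 head [ 0.51841402 -0.14606246] block [ 0.58335493 -0.26429392] knob [ 0.51474582 -0.28051243]
tumb [0.52792384 0.16923481 0.103     ] [0.52804801 0.16984051 0.103     ]
case [0.55232376 0.26057511 0.04      ] brush [0.56797564 0.16584644 0.02      ]
{'fx': 334.27593746102934, 'fy': 334.27593746102934, 'cx': 316.9692487472505, 'cy': 237.54493597822176, 'view': array([[ 0.22997246,  0.9731955 , -0.00178283, -0.57371722],
       [-0.92405399,  0.21778448, -0.31415623,  0.04077567],
       [-0.30534716,  0.07389471,  0.94936962, -0.3808729 ],
       [ 0.        ,  0.        ,  0.        ,  1.        ]])}
cam rel tcp [ 0.08135281 -0.00044247 -0.14282847]
```

>>> {"api": "jog_arm", "payload": {
  "motion": [
    [1.6,-3.5,0,0.04,0],
    [1.6,-3.5,0,0.04,0],
    [1.6,-3.5,0,0.04,0],
    [1.6,-3.5,0,0.04,0],
    [1.6,-3.5,0,0.04,0],
    [1.6,-3.5,0,0.04,0],
    [1.6,-3.5,0,0.04,0],
    [1.6,-3.5,0,0.04,0],
    [1.6,-3.5,0,0.04,0],
    [1.6,-3.5,0,0.04,0],
    [1.6,-3.5,0,0.04,0],
    [1.6,-3.5,0,0.02,0]
  ]
}}

```text
time_s: 1.1
eef_pos: [0.3227, 0.1262, 0.2249]
ee_rot: [[-0.964, -0.264, -0.003], [-0.264, 0.964, -0.004], [0.004, -0.004, -1.0]]
force: [1.3, 0.3, 0.2]
gripper_width: 1.001
```

>>> {"api": "jog_arm", "payload": {
  "motion": [
    [1.7,-3.6,0,-0.01,0],
    [1.7,-3.6,0,-0.01,0],
    [1.7,-3.6,0,0,0],
    [1.7,-3.6,0,0,0],
    [1.7,-3.6,0,0,0],
    [1.7,-3.6,0,0,0],
    [1.7,-3.6,0,0,0],
    [1.7,-3.6,0,0,0],
    [1.7,-3.6,0,0,0],
    [1.7,-3.6,0,0,0],
    [1.0,-2,0,0,0],
    [0,0,0,0,0]
  ]
}}

```text
time_s: 2.1
eef_pos: [0.5056, -0.2829, 0.221]
ee_rot: [[-0.972, -0.233, -0.002], [-0.233, 0.972, -0.004], [0.003, -0.003, -1.0]]
force: [0.2, -0.1, -0.1]
gripper_width: 0.997
```

```bash
python3 - <<'E'
from h import *
m=robot.camera_model('wrist'); snap('wrist','w1'); s=robot.sense(); print(s['eef_pos'],np.degrees(np.arctan2(s['ee_rot'][1,1],s['ee_rot'][0,1])),s['ee_rot'][:,2],s['joints'])
k=np.array([.5144,-.2805,.08]);print(proj('wrist',k,m))
E
```

```text
[ 0.5044583  -0.28101129  0.2207311 ] 103.49588877970466 [-0.00386731 -0.0019339  -0.99999065] [ -35.8833213    16.43881325   86.84350203   -0.22558323   76.83236495
 -139.32748413]
[317.84674884 234.45499756]
```

View w1.

View pics/w1.png

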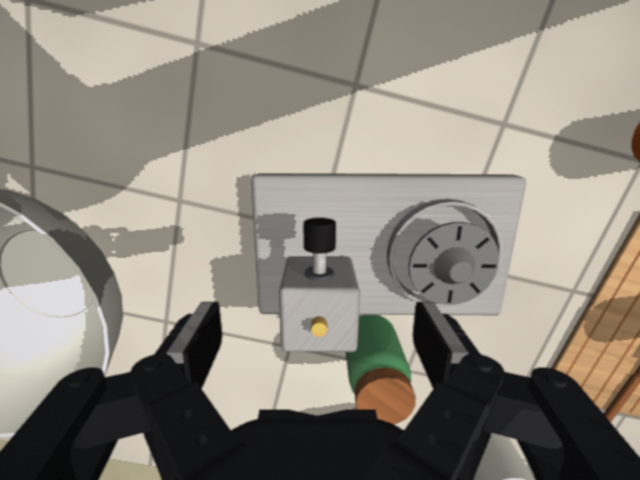

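>>> {"api": "jog_arm", "payload": {
  "motion": [
    [1.0,0.1,0,0,0],
    [0,0,-1.5,0,0],
    [0,0,-1.5,0,0],
    [0,0,-1.5,0,0],
    [0,0,-1.5,0,0],
    [0,0,-1.5,0,0],
    [0,0,-1.5,0,0],
    [0,0,-1.5,0,0],
    [0,0,-1,0,0],
    [0,0,-1,0,0],
    [0,0,-0.5,0,0],
    [0,0,0,0,0]
  ]
}}

```text
time_s: 3.15
eef_pos: [0.5158, -0.2617, 0.0871]
ee_rot: [[-0.97, -0.245, -0.003], [-0.245, 0.97, 0.006], [0.001, 0.006, -1.0]]
force: [0.5, 0.2, 0.1]
gripper_width: 1.001
```

>>> {"api": "jog_arm", "payload": {
  "motion": [
    [0,-1.0,0,0,0],
    [0,-0.8,0,0,0],
    [0,0,0,0,0],
    [0,0,-0.6,-0.01,0]
  ]
}}

```text
time_s: 3.48
eef_pos: [0.5181, -0.2828, 0.084]
ee_rot: [[-0.972, -0.235, 0.003], [-0.235, 0.972, 0.002], [-0.003, 0.001, -1.0]]
force: [0.3, -0.8, 0.2]
gripper_width: 0.997
```

>>> {"api": "jog_arm", "payload": {
  "motion": [
    [-0.2,0,-0.8,0,0],
    [0,0,-0.8,0,0],
    [0,0,-0.6,0,0],
    [0,0,-0.3,0,0],
    [0,0,0,0,0]
  ]
}}

```text
time_s: 3.9
eef_pos: [0.515, -0.2834, 0.0556]
ee_rot: [[-0.973, -0.233, 0.002], [-0.232, 0.973, 0.002], [-0.003, 0.002, -1.0]]
force: [-0.3, 0.6, -0.1]
gripper_width: 1.001
```

>>> {"api": "jog_arm", "payload": {
  "motion": [
    [0,0.2,0.3,0,0.3],
    [0,0,0,0,0.5],
    [0,0,0,0,0.6],
    [0,0,0,0,0.8],
    [0,0,0,0,1],
    [0,0,0,0,1],
    [0,0,0,0,1],
    [0,0,0,0,1],
    [0,0,0,0,1],
    [0,0,0,0,1]
  ]
}}

```text
time_s: 4.73
eef_pos: [0.5145, -0.2791, 0.0591]
ee_rot: [[-0.973, -0.231, 0.001], [-0.231, 0.973, 0.006], [-0.002, 0.006, -1.0]]
force: [-0.7, -0.2, 0.0]
gripper_width: 0.337
```

```bash
python3 - <<'E'
from h import *
a=snap('top','x')[190:330,360:535]; b=snap('side','x')[290:460,330:480]
cv2.imwrite('pics/k1.png',np.hstack([cv2.resize(a,(440,352)),cv2.resize(b,(352,352))])[:,:,::-1]); s=robot.sense();print(s['eef_pos'],s['force'])
E
```

```text
[ 0.51455005 -0.27905778  0.05909723] [-0.91616729  0.3396023  -0.71340677]
```

>>> {"api": "jog_arm", "payload": {
  "motion": [
    [-0.5,-0.12,0,0,1],
    [-0.5,-0.12,0,0,1],
    [-0.5,-0.12,0,0,1],
    [-0.5,-0.12,0,0,1],
    [-0.5,-0.12,0,0,1],
    [-0.5,-0.12,0,0,1]
  ]
}}

```text
time_s: 5.33
eef_pos: [0.4927, -0.2842, 0.059]
ee_rot: [[-0.973, -0.229, 0.019], [-0.229, 0.973, 0.009], [-0.021, 0.004, -1.0]]
force: [0.1, 0.2, -0.8]
gripper_width: 0.333
```

>>> {"api": "jog_arm", "payload": {
  "motion": [
    [-0.5,-0.12,0,0,1],
    [-0.5,-0.12,0,0,1],
    [-0.5,-0.12,0,0,1],
    [-0.5,-0.12,0,0,1],
    [-0.4,-0.1,0,0,1]
  ]
}}

```text
time_s: 5.75
eef_pos: [0.4761, -0.2881, 0.0592]
ee_rot: [[-0.974, -0.221, 0.041], [-0.221, 0.975, 0.013], [-0.043, 0.004, -0.999]]
force: [9.5, 4.1, -4.4]
gripper_width: 0.334
```

>>> {"api": "jog_arm", "payload": {
  "motion": [
    [-0.6,-0.14,0,0,1],
    [-0.6,-0.14,0,0,1]
  ]
}}

```text
time_s: 5.92
eef_pos: [0.4754, -0.2884, 0.0595]
ee_rot: [[-0.975, -0.214, 0.065], [-0.213, 0.977, 0.017], [-0.067, 0.003, -0.998]]
force: [14.2, 5.2, -6.6]
gripper_width: 0.334
```

```bash
python3 - <<'E'
from h import *
m=robot.camera_model('wrist'); w=snap('wrist','w2'); s=robot.sense(); print(s['eef_pos'],s['force'])
a=snap('top','x')[190:330,360:535]
cv2.imwrite('pics/k2.png',np.hstack([cv2.resize(a,(400,320)),w[160:480,120:520]])[:,:,::-1])
E
```

```text
[ 0.47514218 -0.28852555  0.05960816] [17.47045389  7.9477126  -9.81940627]
```

View pics/k2.png

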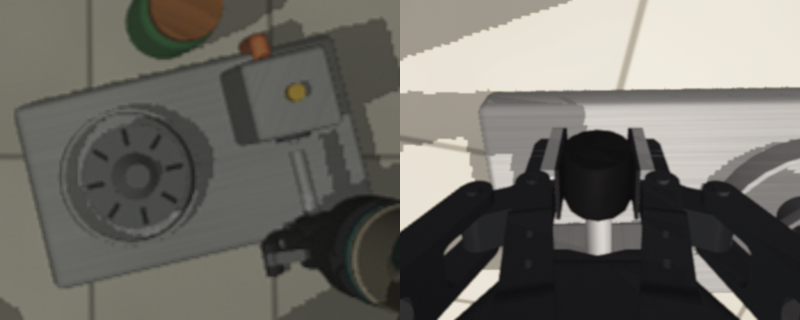

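>>> {"api": "jog_arm", "payload": {
  "motion": [
    [0.5,0.12,0,0,1],
    [0.5,0.12,0,0,1],
    [0.5,0.12,0,0,1],
    [0.5,0.12,0,0,1],
    [0.5,0.12,0,0,1],
    [0.5,0.12,0,0,1],
    [0.5,0.12,0,0,1],
    [0.5,0.12,0,0,1],
    [0.5,0.12,0,0,1]
  ]
}}

```text
time_s: 6.77
eef_pos: [0.5142, -0.2791, 0.0593]
ee_rot: [[-0.975, -0.215, 0.051], [-0.214, 0.977, 0.015], [-0.052, 0.003, -0.999]]
force: [-19.6, -8.3, 11.5]
gripper_width: 0.335
```

>>> {"api": "jog_arm", "payload": {
  "motion": [
    [0.5,0.12,0,0,1],
    [0.4,0.1,0,0,1]
  ]
}}

```text
time_s: 6.93
eef_pos: [0.5137, -0.2793, 0.0594]
ee_rot: [[-0.975, -0.221, 0.028], [-0.221, 0.975, 0.01], [-0.03, 0.004, -1.0]]
force: [-11.6, -4.5, 5.5]
gripper_width: 0.335
```

>>> {"api": "jog_arm", "payload": {
  "motion": [
    [0.2,0.05,0,0,0.8],
    [0,0,0,0,0.3],
    [0,0,0,0,0],
    [0,0,0,0,0],
    [0,0,0,0,0],
    [0,0,0,0,0]
  ]
}}

```text
time_s: 7.43
eef_pos: [0.5162, -0.2798, 0.0602]
ee_rot: [[-0.974, -0.223, 0.027], [-0.223, 0.975, 0.007], [-0.028, 0.001, -1.0]]
force: [-0.3, -0.7, -0.3]
gripper_width: 0.997
```

>>> {"api": "jog_arm", "payload": {
  "motion": [
    [-0.2,0,1.5,0,0],
    [0,0,2,0,0],
    [0,0,2,0,0],
    [0,0,2,0,0],
    [0,0,2,0,0],
    [0,0,2,0,0],
    [0,0,2,0,0],
    [0,0,2,0,0],
    [0,0,0,0,0],
    [0,0,0,0,0]
  ]
}}

```text
time_s: 8.27
eef_pos: [0.5148, -0.2772, 0.2212]
ee_rot: [[-0.974, -0.226, 0.028], [-0.226, 0.974, 0.009], [-0.029, 0.003, -1.0]]
force: [-0.4, 0.8, -1.1]
gripper_width: 0.997
```

```bash
python3 - <<'E'
from h import *
m=robot.camera_model('wrist'); w=snap('wrist','w3'); s=robot.sense(); print(s['eef_pos'],s['ee_rot'].round(3))
for z,x in((.08,.0),(.08,.04)): print(proj('wrist',[.5144-x*.9736,-.2805-x*.228,z],m))
g=w.max(2)<35; g[330:]=0; g[:,:200]=0;g[:,450:]=0
n,l,st,c=cv2.connectedComponentsWithStats(g.astype('uint8')); print([(a.tolist(),b.round(1)) for a,b in zip(st,c) if a[4]>100][1:])
E
```

```text
[ 0.51503944 -0.27729649  0.22137169] [[-0.974 -0.226  0.028]
 [-0.226  0.974  0.009]
 [-0.03   0.002 -1.   ]]
[313.01882205 218.30674802]
[312.77153887 172.47483854]
[([299, 203, 31, 33, 910], array([314.2, 218.9])), ([200, 303, 20, 27, 368], array([211.1, 319. ])), ([414, 303, 23, 27, 372], array([423. , 319.2]))]
```

The knob blob is at (314,219), against a projected home position of (313,218) and 172 in row if it were out, so it is home. Next is the tumbler.

>>> {"api": "jog_arm", "payload": {
  "motion": [
    [0.1,3.7,0,0,0],
    [0.1,3.7,0,0,0],
    [0.1,3.7,0,0,0],
    [0.1,3.7,0,0,0],
    [0.1,3.7,0,0,0],
    [0.1,3.7,0,0,0],
    [0.1,3.7,0,0,0],
    [0.1,3.7,0,0,0],
    [0.1,3.7,0,0,0],
    [0.1,3.7,0,0,0],
    [0.1,2.5,0,0,0],
    [0,0,0,0,0]
  ]
}}

```text
time_s: 9.32
eef_pos: [0.5165, 0.1333, 0.2039]
ee_rot: [[-0.976, -0.218, 0.005], [-0.218, 0.976, 0.013], [-0.008, 0.011, -1.0]]
force: [1.0, 0.0, -0.1]
gripper_width: 1.003
```

>>> {"api": "jog_arm", "payload": {
  "motion": [
    [0.6,1.8,0,0,0],
    [0.5,1.6,0,0,0],
    [0,0,0,0,0],
    [0,0,0,0,0]
  ]
}}

```text
time_s: 9.65
eef_pos: [0.5243, 0.1689, 0.1983]
ee_rot: [[-0.975, -0.223, -0.004], [-0.223, 0.975, 0.009], [0.002, 0.01, -1.0]]
force: [0.8, 0.0, -1.4]
gripper_width: 0.999
```

```bash
python3 - <<'E'
from h import *
m=robot.camera_model('wrist'); w=snap('wrist','w4'); s=robot.sense(); print(s['eef_pos'],s['ee_rot'].round(3))
for z in(.103,.008): print(proj('wrist',[.528,.1695,z],m))
E
```

```text
[0.52430066 0.16874423 0.19823149] [[-0.975 -0.223 -0.005]
 [-0.223  0.975  0.01 ]
 [ 0.002  0.01  -1.   ]]
[315.53489694 245.75127073]
[314.91731312 214.68823842]
```

View pics/w4.png

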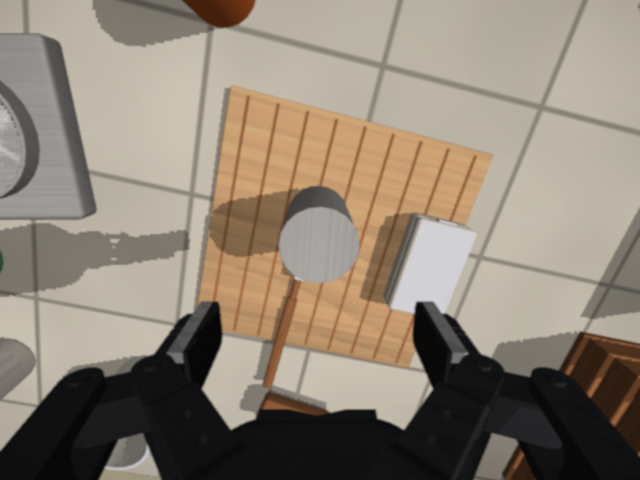

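>>> {"api": "jog_arm", "payload": {
  "motion": [
    [0.4,0.2,0,0,0],
    [0,0,-1.2,0,0],
    [0,0,-1.2,0,0],
    [0,0,-1.2,0,0],
    [0,0,-1.2,0,0],
    [0,0,-1.2,0,0],
    [0,0,-1.2,0,0],
    [0,0,0,0,0]
  ]
}}

```text
time_s: 10.37
eef_pos: [0.5298, 0.1617, 0.1231]
ee_rot: [[-0.977, -0.213, -0.003], [-0.213, 0.977, 0.006], [0.002, 0.007, -1.0]]
force: [-1.0, 0.4, -0.2]
gripper_width: 1.0
```

>>> {"api": "jog_arm", "payload": {
  "motion": [
    [-0.1,0.5,0,0,0],
    [0,0.4,0,0,0],
    [0,0,0,0,0],
    [0,0.1,-0.8,0,0],
    [0,0.1,-0.8,0,0],
    [0,0.1,-0.8,0,0],
    [0,0,0,0,0]
  ]
}}

```text
time_s: 10.95
eef_pos: [0.531, 0.1732, 0.1]
ee_rot: [[-0.978, -0.211, 0.002], [-0.211, 0.978, 0.007], [-0.004, 0.006, -1.0]]
force: [-0.4, 0.5, -0.7]
gripper_width: 1.001
```

>>> {"api": "jog_arm", "payload": {
  "motion": [
    [-0.3,-0.2,-0.8,0,0],
    [0,0.1,-0.8,0,0],
    [0,0.1,-0.8,0,0],
    [0,0.1,-0.8,0,0],
    [0,0.1,-0.8,0,0],
    [0,0,0,0,0]
  ]
}}

```text
time_s: 11.45
eef_pos: [0.5266, 0.1753, 0.0547]
ee_rot: [[-0.977, -0.211, 0.0], [-0.211, 0.977, 0.006], [-0.001, 0.006, -1.0]]
force: [-1.9, -0.2, 0.2]
gripper_width: 0.996
```

>>> {"api": "jog_arm", "payload": {
  "motion": [
    [0.1,-0.4,-0.6,0,0],
    [0,0,0,0,0],
    [0,0,0,0,0.15],
    [0,0,0,0,0.2],
    [0,0,0,0,0.25],
    [0,0,0,0,0.3]
  ]
}}

```text
time_s: 11.95
eef_pos: [0.5284, 0.1711, 0.0481]
ee_rot: [[-0.978, -0.211, 0.001], [-0.211, 0.978, 0.007], [-0.002, 0.006, -1.0]]
force: [-0.5, 1.1, -2.1]
gripper_width: 0.722
```

>>> {"api": "jog_arm", "payload": {
  "motion": [
    [0,0,0,0,0.6],
    [0,0,0,0,1],
    [0,0,0,0,1],
    [0,0,0,0,1],
    [0,0,0,0,1],
    [0,0,0,0,1]
  ]
}}

```text
time_s: 12.45
eef_pos: [0.5281, 0.1709, 0.0482]
ee_rot: [[-0.977, -0.211, 0.001], [-0.211, 0.977, 0.006], [-0.002, 0.006, -1.0]]
force: [0.1, 0.3, -1.2]
gripper_width: 0.721
```

```bash
python3 - <<'E'
from h import *
m=robot.camera_model('wrist'); w=snap('wrist','w5'); s=robot.sense(); print(s['eef_pos'],s['ee_rot'].round(3),s['gripper_width'],s['force'])
for z in(.103,.008): print(proj('wrist',[.528,.1695,z],m))
t=snap('top','x')[190:350,120:320]; 
sd=robot.read_camera('side'); sd=sd[120:280,180:340]
cv2.imwrite('pics/g1.png',np.hstack([cv2.resize(w[130:450,150:490],(376,354)),cv2.resize(sd,(354,354))])[:,:,::-1])
E
```

```text
[0.52807413 0.1709162  0.04813741] [[-0.977 -0.211  0.001]
 [-0.211  0.977  0.006]
 [-0.002  0.006 -1.   ]] 0.7252684784469023 [ 0.17199294  0.42066915 -1.85008248]
[314.48983843 389.08239349]
[314.55597222 270.09730332]
```

View pics/g1.png

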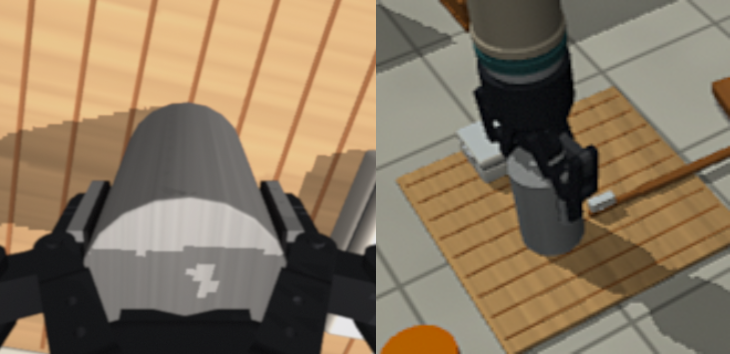

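>>> {"api": "jog_arm", "payload": {
  "motion": [
    [0,0,0.8,0,1],
    [0,0,1,0,1],
    [0,0,1.5,0,1],
    [0,0,1.5,0,1],
    [0,0,1.5,0,1],
    [0,0,1.5,0,1],
    [0,0,1.5,0,1],
    [0,0,1.5,0,1],
    [0,0,1.5,0,1],
    [0,0,1.0,0,1],
    [0,0,0,0,1]
  ]
}}

```text
time_s: 13.52
eef_pos: [0.5274, 0.1708, 0.1965]
ee_rot: [[-0.977, -0.211, 0.006], [-0.211, 0.977, 0.007], [-0.007, 0.006, -1.0]]
force: [0.8, 0.8, -0.9]
gripper_width: 0.72
```

```bash
python3 - <<'E'
from h import *
w=cv2.imread('pics/w5.png'); s=robot.sense(); print(s['force'],s['eef_pos'])
m=robot.camera_model('wrist'); T=s['eef_pos'];R=s['ee_rot']
w6=snap('wrist','w6')
# tumbler top near-edge row vs offset along tool x
for o in(-.004,0,.004):
    p=T+R@[o+.031,0,-.055]; print(o,proj('wrist',p,m), 'rim',proj('wrist',T+R@[o+.031,0,.040],m))
g=w6[:,300:335].mean((1,2)); print([(i,int(g[i])) for i in range(150,340,3)])
E
```

```text
[ 0.80710174  0.79321263 -0.85054194] [0.52739507 0.17084539 0.19654663]
-0.004 [317.82565951 317.85027337] rim [317.31458742 227.52365468]
0 [317.84648156 306.08396761] rim [317.32210616 220.7580455 ]
0.004 [317.86783793 294.01572344] rim [317.32972539 213.90200844]
[(150, 169), (153, 168), (156, 166), (159, 167), (162, 170), (165, 171), (168, 170), (171, 167), (174, 165), (177, 163), (180, 165), (183, 168), (186, 169), (189, 169), (192, 170), (195, 172), (198, 173), (201, 171), (204, 169), (207, 168), (210, 169), (213, 170), (216, 169), (219, 170), (222, 157), (225, 89), (228, 82), (231, 82), (234, 82), (237, 82), (240, 82), (243, 82), (246, 83), (249, 83), (252, 83), (255, 84), (258, 84), (261, 84), (264, 85), (267, 85), (270, 85), (273, 86), (276, 86), (279, 86), (282, 86), (285, 87), (288, 86), (291, 87), (294, 87), (297, 87), (300, 88), (303, 86), (306, 87), (309, 136), (312, 181), (315, 181), (318, 181), (321, 181), (324, 180), (327, 180), (330, 180), (333, 180), (336, 180), (339, 179)]
```

>>> {"api": "jog_arm", "payload": {
  "motion": [
    [-0.1,-1.5,0,0,1],
    [-0.1,-2.5,0.1,0,1],
    [-0.1,-3,0.1,0,1],
    [-0.1,-3,0.1,0,1],
    [-0.1,-3,0.1,0,1],
    [-0.1,-3,0.1,0,1],
    [-0.1,-3,0.1,0,1],
    [-0.1,-3,0.1,0,1],
    [-0.1,-3,0.1,0,1],
    [-0.1,-2.5,0.1,0,1],
    [-0.1,-1.5,0,0,1],
    [0,0,0,0,1]
  ]
}}

```text
time_s: 14.57
eef_pos: [0.5077, -0.1295, 0.1994]
ee_rot: [[-0.976, -0.217, -0.006], [-0.217, 0.976, 0.01], [0.003, 0.011, -1.0]]
force: [0.5, -0.1, -0.8]
gripper_width: 0.727
```

>>> {"api": "jog_arm", "payload": {
  "motion": [
    [0.5,-0.9,0,0,1],
    [0.5,-0.8,0,0,1],
    [0,0,0,0,1],
    [0,0,-1,0,1],
    [0,0,-1,0,1],
    [0,0,-1,0,1],
    [0,0,0,0,1],
    [0,0,0,0,1]
  ]
}}

```text
time_s: 15.23
eef_pos: [0.5174, -0.143, 0.1637]
ee_rot: [[-0.976, -0.219, -0.01], [-0.22, 0.975, 0.015], [0.007, 0.017, -1.0]]
force: [0.2, 0.2, -1.3]
gripper_width: 0.723
```

>>> {"api": "jog_arm", "payload": {
  "motion": [
    [0,-0.4,0,0,1],
    [0,0,-0.9,0,1],
    [0,0,-0.9,0,1],
    [0,0,-0.8,0,1],
    [0,0,0,0,1],
    [0,0,0,0,1]
  ]
}}

```text
time_s: 15.73
eef_pos: [0.5173, -0.1461, 0.135]
ee_rot: [[-0.975, -0.221, -0.011], [-0.221, 0.975, 0.016], [0.007, 0.018, -1.0]]
force: [0.3, 0.7, -2.9]
gripper_width: 0.728
```

```bash
python3 - <<'E'
from h import *
s=robot.sense(); T=s['eef_pos'];R=s['ee_rot'];print(T,R[:,2])
m=robot.camera_model('wrist');w=snap('wrist','w7')
sd=robot.read_camera('side')
rim=T+R@[-.001,0,.04]; print('rim',rim)
for nm,im,mm,c in(('wrist',w,m,(0,0)),('side',sd,robot.camera_model('side'),(0,0))):
    for P,r,col in((rim,.031,(255,0,0)),(np.array([.5188,-.1464,.066]),.043,(0,255,0)),(np.array([.5188,-.1464,.044]),.058,(0,0,255))):
        a=np.linspace(0,2*np.pi,60); q=np.array([proj(nm,P+[r*np.cos(t),r*np.sin(t),0],mm) for t in a])
        cv2.polylines(im,[q.round().astype(int)],True,col,1)
cv2.imwrite('pics/f1.png',np.hstack([w[120:420,130:530],cv2.resize(sd[240:390,270:470],(400,300))])[:,:,::-1])
E
```

```text
[ 0.5173059  -0.14605436  0.13495162] [-0.01058434  0.0156198  -0.99982198]
rim [ 0.51785769 -0.14520818  0.09495188]
```

View pics/f1.png

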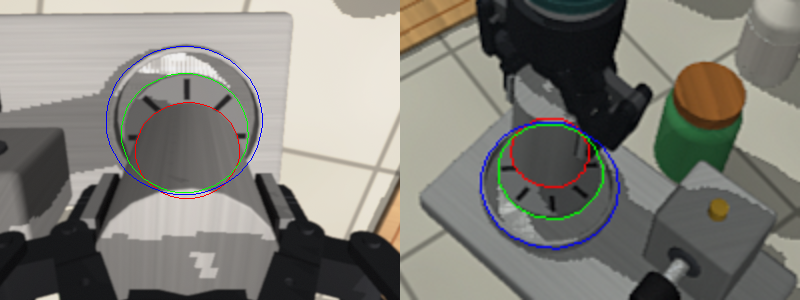

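The overlays agree: tumbler rim and head are concentric in the wrist view at column ~187, within about 1 mm. A small correction, then lower.

>>> {"api": "jog_arm", "payload": {
  "motion": [
    [0.1,-0.1,0,0,1],
    [0,0,-0.6,0,1],
    [0,0,-0.6,0,1],
    [0,0,-0.6,0,1],
    [0,0,-0.3,0,1],
    [0,0,0,0,1]
  ]
}}

```text
time_s: 16.33
eef_pos: [0.5194, -0.1477, 0.1134]
ee_rot: [[-0.975, -0.221, -0.008], [-0.221, 0.975, 0.014], [0.004, 0.016, -1.0]]
force: [0.0, 0.4, -1.6]
gripper_width: 0.723
```

>>> {"api": "jog_arm", "payload": {
  "motion": [
    [-0.1,0,-0.2,0,1],
    [0,0,-0.3,0,1],
    [0,0,-0.3,0,1],
    [0,0,0,0,1]
  ]
}}

```text
time_s: 16.67
eef_pos: [0.5186, -0.1478, 0.1048]
ee_rot: [[-0.975, -0.221, -0.007], [-0.221, 0.975, 0.014], [0.004, 0.015, -1.0]]
force: [-1.2, 0.1, 1.1]
gripper_width: 0.724
```

>>> {"api": "jog_arm", "payload": {
  "motion": [
    [0,0,-0.3,0,1],
    [0,0,-0.3,0,1],
    [0,0,-0.3,0,1],
    [0,0,-0.3,0,1]
  ]
}}

```text
time_s: 17.0
eef_pos: [0.5187, -0.1478, 0.0941]
ee_rot: [[-0.975, -0.221, -0.006], [-0.221, 0.975, 0.013], [0.003, 0.014, -1.0]]
force: [-1.9, 1.5, 4.9]
gripper_width: 0.725
```

>>> {"api": "jog_arm", "payload": {
  "motion": [
    [0,0,-0.3,0,1],
    [0,0,-0.3,0,1],
    [0,0,-0.3,0,1]
  ]
}}

```text
time_s: 17.25
eef_pos: [0.5188, -0.1477, 0.0875]
ee_rot: [[-0.975, -0.221, -0.005], [-0.222, 0.975, 0.013], [0.002, 0.014, -1.0]]
force: [-9.8, 4.1, 36.8]
gripper_width: 0.727
```

>>> {"api": "jog_arm", "payload": {
  "motion": [
    [0,0,0,0,1]
  ]
}}

```text
time_s: 17.33
eef_pos: [0.5188, -0.1477, 0.0888]
ee_rot: [[-0.975, -0.222, -0.004], [-0.222, 0.975, 0.013], [0.001, 0.013, -1.0]]
force: [-3.8, 1.0, 6.4]
gripper_width: 0.725
```

>>> {"api": "jog_arm", "payload": {
  "motion": [
    [0,0,-0.15,0,1],
    [0,0,-0.1,0,1]
  ]
}}

```text
time_s: 17.5
eef_pos: [0.5186, -0.1477, 0.088]
ee_rot: [[-0.975, -0.222, -0.003], [-0.222, 0.975, 0.012], [0.001, 0.012, -1.0]]
force: [-3.2, 1.6, 7.9]
gripper_width: 0.722
```

```bash
python3 - <<'E'
from h import *
for i in range(4):
    robot.read_camera('top'); s=robot.sense(); print(s['time_s'],s['eef_pos'].round(4),s['force'].round(1))
E
```

```text
17.55 [ 0.5186 -0.1477  0.088 ] [-3.4  2.   7.7]
17.6 [ 0.5186 -0.1477  0.088 ] [-2.5  1.1  7.9]
17.65 [ 0.5186 -0.1477  0.088 ] [-2.3  1.7  8.5]
17.7 [ 0.5187 -0.1477  0.088 ] [-3.   1.   8.5]
```

>>> {"api": "jog_arm", "payload": {
  "motion": [
    [0,0,-0.2,0,1]
  ]
}}

```text
time_s: 17.78
eef_pos: [0.5187, -0.1477, 0.0877]
ee_rot: [[-0.975, -0.222, -0.003], [-0.222, 0.975, 0.012], [0.0, 0.012, -1.0]]
force: [-6.4, 2.8, 24.0]
gripper_width: 0.723
```

```bash
python3 - <<'E'
from h import *
for i in range(5):
    robot.read_camera('top'); s=robot.sense(); print(s['time_s'],s['eef_pos'].round(4),s['force'].round(1))
E
```

```text
17.8333 [ 0.5187 -0.1477  0.0879] [-5.7  2.5 15. ]
17.8833 [ 0.5187 -0.1477  0.0878] [-4.6  3.1 14.5]
17.9333 [ 0.5187 -0.1477  0.0878] [-4.4  2.3 15. ]
17.9833 [ 0.5187 -0.1477  0.0878] [-4.5  2.8 15.4]
18.0333 [ 0.5187 -0.1477  0.0878] [-3.9  3.2 16. ]
```

```bash
python3 - <<'E'
from h import *
s=robot.sense(); T=s['eef_pos'];R=s['ee_rot']
m=robot.camera_model('wrist');w=snap('wrist','w8');sd=robot.read_camera('side')
print(T+R@[-.001,0,.04],s['force'])
for nm,im,mm in(('wrist',w,m),('side',sd,robot.camera_model('side'))):
    a=np.linspace(0,2*np.pi,60); q=np.array([proj(nm,[.5188+.043*np.cos(t),-.1464+.043*np.sin(t),.048],mm) for t in a])
    cv2.polylines(im,[q.round().astype(int)],True,(0,255,0),1)
cv2.imwrite('pics/f2.png',np.hstack([w[120:420,130:530],cv2.resize(sd[240:390,270:470],(400,300))])[:,:,::-1])
E
```

```text
[ 0.51957546 -0.14697695  0.04784659] [-3.85494817  3.16180145 15.95037171]
```

View pics/f2.png

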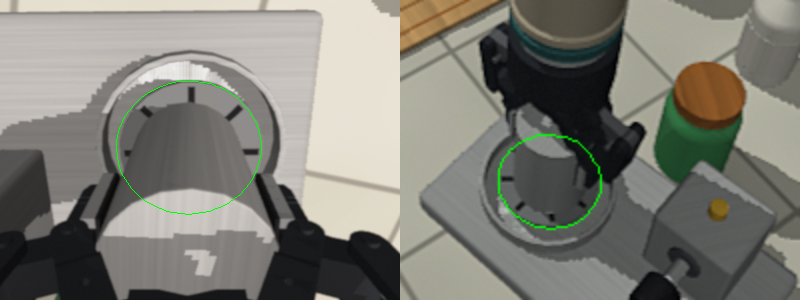

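The tumbler stands centred on the sunken head in both views: the wrist-view circle and slots are symmetric about column ~190. The rim is at z ≈ 0.048, and the force is steady at about 16 N.

```bash
python3 -c "
from plant import robot
print(robot.hand_in())"
```

```text
the job is handed in; nothing more can be done
None
```

I flushed the rinser, then set the tumbler on its head, pressed it to the stop and handed in at about 18 s without letting go.

- **Flush knob:** I pulled it out about 40 mm, where it stopped with a reading of about 17 N. I then pushed it home to a firm stop at about 20 N. After release, the wrist picture put it at its home position within about 1 px.
- **Tumbler:** the grey tumbler from the draining board stands mouth down on the head. The rim centre is about 1 mm from my estimate of the head centre, close to the calibration limit, and the tool tilt is under 1°.
- **Press:** the rim is about 48 mm above the counter, which matches the full 18 mm of travel. The reading is steady at about 16 N. In the last push it went from 8 to 16 N with only 0.2 mm of movement, so the head is on its hard stop.
- **Imperfections:** the first contact with the stop briefly read 37 N, within the limits, and I eased off at once. A side force of about 5 N remains.
- **Other objects:** I planned the moves to clear them and saw none moved in the views I took, but I did not check them one by one at the end.

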